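# Make up the post set and the writing set

## Task

Make up the two desk sets for the morning's letters from the stock lying about: the wooden hand stamp, the ink-pad tin and the binder clip go into the post tray (three wells), the fountain pen and the ink bottle into the writing tray (long groove and round well), each lying flat or standing upright in the well cut for it. Keep the ink bottle upright all the time, and leave the eraser, the pencil sharpener and the sand timer where they are.

Things in the scene. Friction and masses are not known exactly. Their poses are not given: they have to be found in the camera images.
- post_tray: Fixed dark wooden tray, 160 (x) by 180 (y) by 12 mm; wells 6 mm deep, floors 6 mm above the desk. Origin: centre of underside; x away from the robot, brass card frame on the -x edge. Wells, centres in tray axes: ink-pad tin, 75 (x) by 104 mm (y) at x +30.5, y 0 mm; hand stamp, round, 52 mm across, at x -43, y +53 mm; binder clip, square, 50 mm wide, at x -43, y -53 mm.
- writing_tray: Fixed dark wooden tray, 160 (x) by 180 (y) by 12 mm; wells 6 mm deep, floors 6 mm above the desk. Origin: centre of underside; x away from the robot, brass card frame on the -x edge. Wells, centres in tray axes: pen groove, 30 (x) by 152 mm (y) at x -52, y 0 mm; ink bottle, round, 68 mm across, at x +34, y 0 mm.
- stamp: Turned wooden hand stamp standing on its round foot, 74 mm high: foot 37 mm across up to 16 mm, neck 24 mm across from 16 to 26 mm, knob 30 mm across at its widest (about 55 mm up). Loose, 35 to 70 g. Origin: centre of its underside; z up. Any turn about z will do.
- ink_pad: Dark green ink-pad tin with its lid shut (the lid does not open), a flat box 61 mm (its x) by 90 mm (its y), 17 mm high. Loose, 60 to 130 g. Origin: centre of its underside; z up. It lies in its well with its long side along the well, either way round.
- clip: Black binder clip, 12 g, lying on its foot. The solid body is a wedge between x -16 and +1 mm of its origin, narrower at the top, 15 mm high, with flat ends at y +-16 mm: grip these, at x -8 mm. The thin wire handle (up to 27 mm high, +x side) cannot be gripped. Origin: centre of its 31 by 32 mm outline, underside; z up. It goes in mid-well, any turn.
- pen: Capped fountain pen, dark red, lying flat: 136 mm long (its y), 14 mm wide (its x), 14 mm high (16 with its clip). It does not roll. Loose, 25 g. Origin: underside below its middle; z up. Either end first.
- ink: Squat dark ink bottle with a screw cap that stays on: eight-sided body 52 mm across, 42 mm high, on it the round black cap 34 mm across, from 42 to 58 mm. Loose, 75 to 155 g. Origin: centre of its underside; z up. Any turn about z will do.
- eraser: Worn eraser in a card sleeve, 22 mm (x) by 54 mm (y), 12 mm high. Belongs to neither set: leave it where it lies. Origin: centre of its underside.
- sharpener: Round brass pencil sharpener, 29 mm across, 25 mm high. Belongs to neither set: leave it. Origin: centre of its underside.
- timer: Sand timer in a turned wooden frame, 56 mm across, 100 mm high. Leave it. Origin: centre of its underside.
There are look-alikes about, which are no part of the job. What is shaped like the writing_tray but orange is not meant.

How it is judged:
By the outcome, as a careful person would: the job done as asked, in the order asked, and still so for the second after the job is handed in, with the robot touching nothing.
It also fails if it takes over 109 s, if anything falls off the work surface, if the arm or the gripper's body presses on something with over 40 N, if the wrist force passes 120 N, or if a joint passes its speed limit or range.

## Robot

A 6-joint arm with a two-finger parallel gripper is mounted at the origin on a cart in front of the work surface, level with it; the furniture and walls round the work are solid. World frame = base frame: x ahead of the robot, y to its left, z up, the work surface at z = 0. Lengths are in m, angles in degrees, forces in N, time in s.
With the tool pointing down it reaches from about 0.25 to 0.725 m from the base axis. Payload 9.7 kg.
Tool frame: the origin (TCP) lies at the very end of the fingers, on their centre line; the grasp point (between the pads) lies 19 mm behind it; z points along the fingers, y is the line along which they close (so a half turn about z gives the same grasp; the last joint's range is limited). The gripper opens to 85 mm and grips with 20 to 120 N. Pads are 22 mm wide; open, the fingers measure 114 mm over their backs; the gripper's body (76 mm by 85 mm) begins 54 mm behind the grasp point. The pads swing forward as they close: fully open they stand 13 mm farther back than shut.
Start: joints at [66.005, 4.979, 10.078, 95.1, 0, 90], TCP at [0.224, 0.502, 0.231] pointing down, gripper open.
Joint ranges: [-179.16, 179.16], [-48.56, 103.87], [-65.8, 70.77], [-126.05, 130.52], [-82.76, 87.17], [-180, 180]. Speed limits (degrees/s): [127.2, 127.2, 147.25, 180, 180, 180].

## Interface

Orientations are given as [roll, pitch, yaw] about the fixed x, y, z axes, in that order (R = Rz(yaw) Ry(pitch) Rx(roll)).
In Python, from workcell import bot gives the robot as it stands.
- The arm moves only by the tool step_arm, never from a script. Its argument "targets" is a list of rows, each a list of 3 entries, a list of its own where there are three numbers: the opening, from 0 (shut) to 1 (fully open), then the shift along the world's x, y, z in mm, then the turn, a rotation vector about the world's x, y, z in rad. In form: [[grip, [tx, ty, tz], [wx, wy, wz]], ...]. A call has 1 to 8 rows; each row is the pose to reach, as a shift and turn from the pose commanded when the call began; what a row does not reach only later rows make up. A row lasts 1/10 s, in which the tool goes at most 50 mm and 8.59 degrees, less where a joint would pass 70% of its speed; a pose out of reach is approached as far as the arm can. A call with a gripper value outside its range is refused whole. The fingers move at their own pace and stop on an object; "force" is the grip in N (left out, the last holds). Time passes only in rows, so rows that repeat a pose let the fingers close. It gives the time, the measured TCP pose, the force, the opening and the grip force at its end, in the units of the state.
- bot.get_obs(): the state, without advancing time (a new reading comes with each control period).
- bot.camera(name): name is "side" or "top"; returns (picture, depth): 480x640x3 uint8, red, green, blue; 480x640 float32, m along the optical axis (not along the pixel's ray), 0 where there is no reading.
- bot.camera_params(name): a dict with "K" (3x3 intrinsics, pixels), "R" (3x3) and "t" (3): a world point X has camera coordinates R X + t. Camera axes: x right, y down, z forward; pixel columns grow to the right and rows downward; lengths in m; the calibration is good to about 2 mm. A picture is of the moment at which its call begins. camera_params takes no time and is no camera call.
- bot.job_done(): hands the job in; it is judged then, once.
The state is a dict: "time": time; "q": joint angles; "qd": joint speeds; "joint_efforts": joint torques, N m; "ee_pos": TCP position; "tcp_rot": TCP orientation; "wrist_force": force on the tool from outside, world axes, zero at the start; "torque": the same for the moment, N m; "opening": finger opening in m; "grasp_force": force on a finger pad.
Only numpy, scipy, OpenCV 4.12 (cv2) and the standard library are available. Lean on these libraries where they do the work, as an engineer would, in place of code of your own. Each camera call takes 0.05 s, during which the arm holds its last target. There are 200 camera calls.

## Working session

There is one attempt and no reset: what is moved stays moved. The work goes in short steps, Python scripts to look and compute and a tool call to move; the robot and the scene stay as the last step left them, time stands still between calls to the robot, and variables do not carry over. Pictures are saved under pics/ and viewed, at most 14 in all, crops included, and the job is handed in when it is done.

Besides the shell and the picture viewer there is one more tool, called after "Request:" in YAML: its name, and indented under it one key for each argument. step_arm: Moves the arm, as the interface text tells. Its arguments: {"type":"object","properties":{"targets":{"type":"array","items":{"type":"array"}},"force":{"type":"number"}},"required":["targets"]}

```bash
mkdir -p pics; ls
cat > h.py <<'E'
import numpy as np,cv2
from workcell import bot
def snap(n,f):
    p,d=bot.camera(n); cv2.imwrite(f'pics/{f}.png',p[:,:,::-1]); np.save(f'pics/{f}.npy',d); return p,d
def world(n,d):
    c=bot.camera_params(n); K,R,t=map(np.array,(c['K'],c['R'],c['t']))
    v,u=np.mgrid[:480,:640]; P=np.stack([(u-K[0,2])/K[0,0]*d,(v-K[1,2])/K[1,1]*d,d],-1)
    return (P-t.reshape(3))@R
E
python3 - <<'E'
from h import *
for n in('top','side'):
    snap(n,n+'0'); c=bot.camera_params(n); print(np.round(-np.array(c['R']).T@np.array(c['t']).ravel(),3))
o=bot.get_obs();print(o)
E
```

```text
pics
[ 0.361 -0.025  1.405]
[ 0.061 -0.818  0.792]
{'time': 0.1, 'q': array([6.60055266e+01, 5.00793291e+00, 1.00389170e+01, 9.51001292e+01,
       2.21773823e-03, 9.00001758e+01]), 'qd': array([-0.01596418, -0.16876424,  0.19369868,  0.0303206 ,  0.08899294,
        0.09846235]), 'joint_efforts': array([ 1.40216722e-03, -5.21559083e+01,  4.65654230e+01,  1.60133501e-02,
        7.33552406e-05,  8.12247805e-06]), 'ee_pos': array([0.22356101, 0.50228375, 0.23065343]), 'tcp_rot': array([-1.79930855e+02, -2.21752450e-03,  1.56005348e+02]), 'wrist_force': array([-0.09759258, -0.4076668 , -0.92153143]), 'torque': array([-0.00686386, -0.05023839, -0.02173148]), 'grasp_force': 0.0, 'opening': 0.08540692969282786}
```

View pics/top0.png

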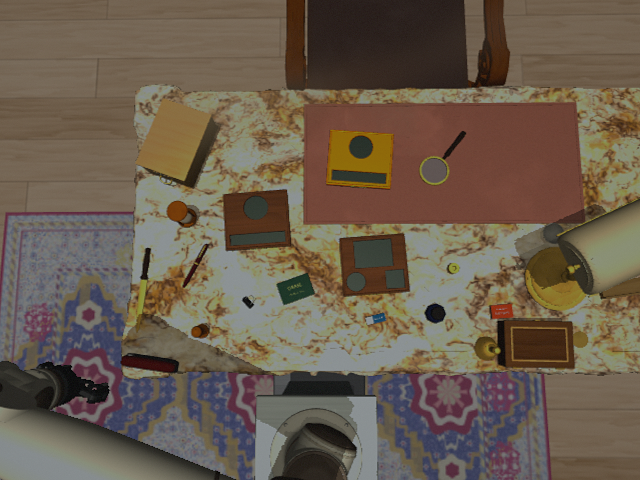

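View pics/side0.png

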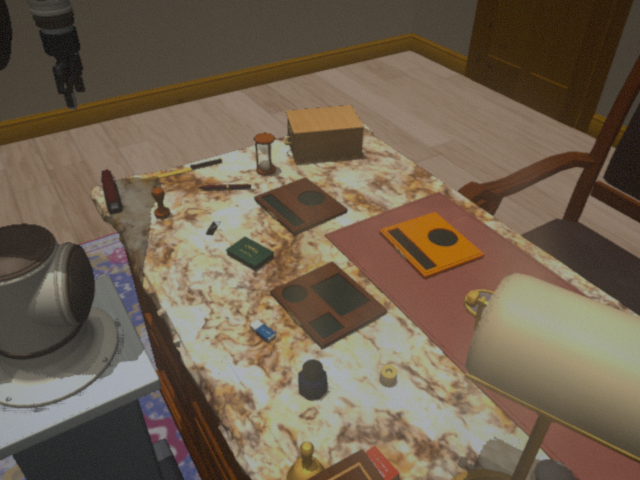

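Top view: brown post tray at (375,265), brown writing tray at (257,220). The orange look-alike at (360,158) is not meant. The stamp is at (200,331), the clip at (250,301), the green tin at (295,289), the dark red pen at (196,265) and the ink at (435,313). The black and yellow item at (144,285) and the red one at (150,362) are not the pen. Next I take an enlarged crop and measure.

Run:
```python
from h import *
im=cv2.imread('pics/top0.png'); d=np.load('pics/top0.npy'); W=world('top',d)
def c(x,y,w,h,k): return cv2.resize(im[y:y+h,x:x+w],None,fx=k,fy=k,interpolation=cv2.INTER_CUBIC)
cv2.imwrite('pics/cropA.png',c(125,235,200,140,4))
cv2.imwrite('pics/cropB.png',c(330,225,160,110,5))
B={'stamp':(188,320,215,345,.012),'clip':(238,290,262,312,.004),'pad':(272,270,320,308,.009),'pen':(178,238,214,290,.006),'ink':(420,298,450,328,.012),'eraser':(360,308,390,330,.006),'timer':(162,198,202,230,.012),'sharp':(444,260,464,276,.01),'post':(335,228,415,300,.0085),'writ':(218,184,296,255,.0085)}
Z=W[:,:,2]
print('desk z', np.median(Z[255:262,300:335]), np.median(Z[320:350,280:330]))
for n,(a,b,e,f,z) in B.items():
    w=W[b:f,a:e]; m=(w[...,2]>z)&(d[b:f,a:e]>0); p=w[m]
    if len(p)<5: print(n,len(p)); continue
    r=cv2.minAreaRect((p[:,:2]*1000).astype(np.float32))
    print(n,len(p),'rect',np.round(r[0]),np.round(r[1]),round(r[2],1),'z',np.round(np.percentile(p[:,2],[5,50,95,100])*1000),'mean',np.round(p.mean(0)*1000))
```

```text
desk z -0.001210702432560467 -0.0008020940022400518
stamp 173 rect [317. 306.] [30. 34.] 69.5 z [13. 68. 77. 81.] mean [319. 303.  52.]
clip 99 rect [403. 182.] [56. 54.] 5.9 z [ 4. 11. 22. 26.] mean [398. 182.  11.]
pad 746 rect [431.  56.] [61. 90.] 19.7 z [12. 17. 21. 27.] mean [431.  56.  17.]
pen 238 rect [501. 338.] [ 87. 136.] 85.7 z [ 7. 12. 18. 21.] mean [497. 330.  12.]
ink 303 rect [ 365. -316.] [48. 48.] 19.7 z [24. 42. 62. 64.] mean [ 365. -312.   45.]
eraser 167 rect [ 346. -160.] [41. 65.] 29.6 z [ 7. 13. 17. 19.] mean [ 351. -159.   13.]
timer 459 rect [630. 360.] [55. 54.] 36.2 z [ 22.  99. 104. 108.] mean [627. 358.  84.]
sharp 105 rect [ 485. -368.] [28. 27.] 88.8 z [15. 25. 29. 31.] mean [ 485. -368.   24.]
post 2496 rect [ 490. -158.] [173. 180.] 4.2 z [ 9. 12. 17. 24.] mean [ 495. -156.   12.]
writ 2674 rect [626. 165.] [170. 180.] 4.4 z [ 9. 12. 17. 22.] mean [624. 165.  13.]
```

View pics/cropA.png

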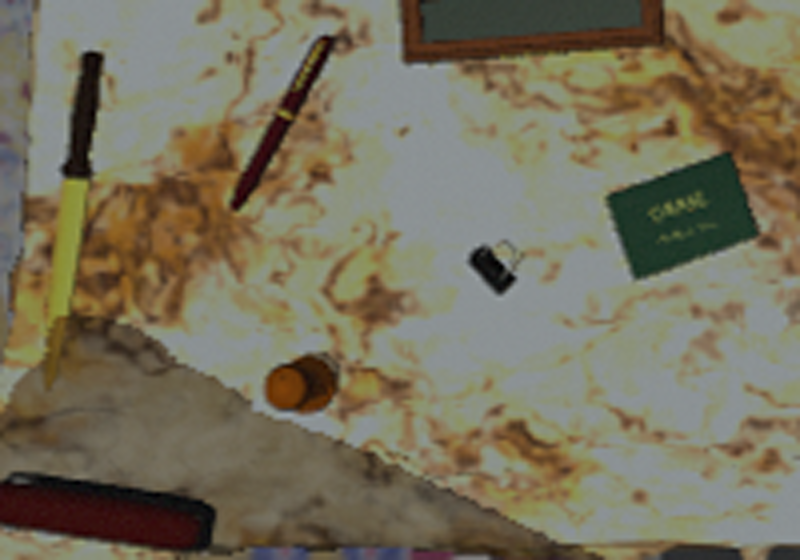

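View pics/cropB.png

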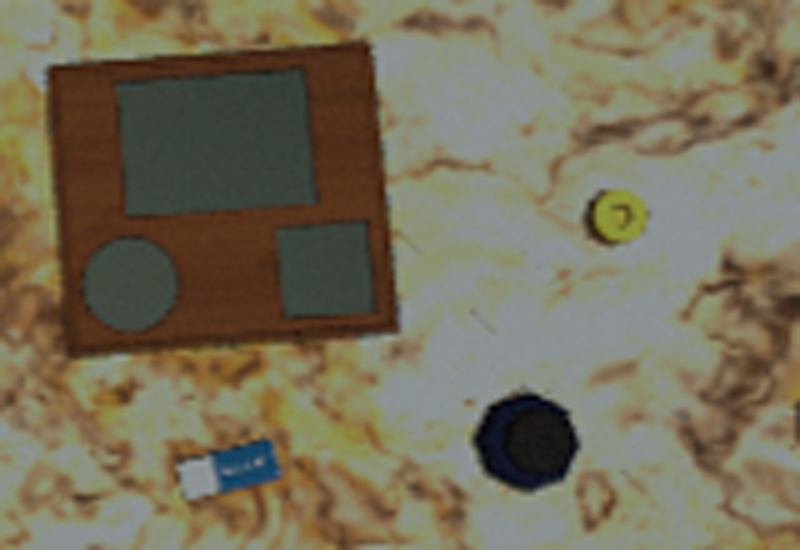

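The crops confirm the trays, the stamp, the clip with its wire handle to the upper right, the tin, the pen and the ink cap. I read these corner pixels off and intersect their rays with the known heights.

```bash
cat >> h.py <<'E'
def ray(n,uv,z):
    c=bot.camera_params(n); K,R,t=np.array(c['K']),np.array(c['R']),np.array(c['t']).ravel()
    o=-R.T@t; uv=np.atleast_2d(uv).astype(float)
    D=(np.linalg.inv(K)@np.c_[uv,np.ones(len(uv))].T).T@R
    return (o+D*((z-o[2])/D[:,2])[:,None])*1000
E
python3 - <<'E'
from h import *
A=lambda p:(np.array(p)+.5)/4-.5+[125,235]
Bc=lambda p:(np.array(p)+.5)/5-.5+[330,225]
def quad(n,P): print(n,'c',P.mean(0).round(1)[:2],'sides',np.linalg.norm(P-np.roll(P,-1,0),axis=1).round(),'ang',[round(float(np.degrees(np.arctan2(*(P[(i+1)%4]-P[i])[1::-1]))),1) for i in range(4)])
quad('pad',ray('top',A([(607,195),(732,153),(760,237),(636,279)]),.017))
quad('post',ray('top',Bc([(48,66),(369,42),(398,331),(70,356)]),.012))
quad('padwell',ray('top',Bc([(118,84),(303,69),(317,203),(127,215)]),.009))
quad('clipwell',ray('top',Bc([(277,230),(368,221),(376,312),(286,318)]),.009))
print('stampwell',ray('top',Bc([(131,284)]),.009))
quad('clipbody',ray('top',A([(469,257),(487,244),(516,285),(500,296)]),.009))
print('cliphandle',ray('top',A([(517,243)]),.02))
P=ray('top',A([(331,38),(236,207)]),.008);print('pen',P,P.mean(0),np.linalg.norm(P[0]-P[1]),np.degrees(np.arctan2(*(P[0]-P[1])[1::-1])))
print('stamp knob',ray('top',A([(286,388)]),.070),'foot',ray('top',A([(318,383)]),.012))
print('cap',ray('top',Bc([(541,441)]),.058),'body',ray('top',Bc([(525,442)]),.03))
im=cv2.imread('pics/top0.png')
for n,(a,b,e,f) in {'writ':(218,184,296,255),'post':(335,228,415,303)}.items():
    g=im[b:f,a:e]; m=((g.max(2)<110)).astype(np.uint8)*255
    m=cv2.morphologyEx(m,cv2.MORPH_OPEN,np.ones((5,5)))
    cs=max(cv2.findContours(m,0,2)[0],key=cv2.contourArea)
    q=cv2.boxPoints(cv2.minAreaRect(cs))+[a,b]; print(q.tolist()); quad(n,ray('top',q,.012))
# depth-based: stamp knob, cap tops
d=np.load('pics/top0.npy');W=world('top',d)*1000
for n,(a,b,e,f,z) in {'stamp':(188,320,215,345,62),'cap':(420,298,450,328,51)}.items():
    w=W[b:f,a:e].reshape(-1,3);w=w[w[:,2]>z];print(n,cv2.minEnclosingCircle(w[:,:2].astype(np.float32)),w.mean(0))
cv2.imwrite('pics/cropC.png',cv2.resize(im[180:260,210:310],None,fx=6,fy=6,interpolation=2))
E
```

```text
pad c [430.9  53.5] sides [89. 60. 88. 60.] ang [-71.5, -161.5, 108.6, 19.6]
post c [ 497.1 -158.5] sides [176. 158. 177. 158.] ang [-85.9, -175.8, 94.3, 3.9]
padwell c [ 527.5 -156.6] sides [102.  74. 103.  72.] ang [-85.5, -175.3, 93.5, 3.3]
clipwell c [ 457.8 -215.2] sides [50. 49. 49. 48.] ang [-84.5, -176.4, 93.7, 4.7]
stampwell [[ 450.46382524 -109.27194775    9.        ]]
clipbody c [394.7 182.8] sides [15. 34. 13. 34.] ang [-54.0, -143.8, 124.5, 39.4]
cliphandle [[412.74191603 165.35686008  20.        ]]
pen [[553.78871057 297.68136688   8.        ]
 [437.83516571 359.16199123   8.        ]] [495.81193814 328.42167905   8.        ] 131.24439696994207 -27.933327711592675
stamp knob [[318.39828196 305.62538629  70.        ]] foot [[319.8594314 298.568965   12.       ]]
cap [[ 365.87300117 -317.03840945   58.        ]] body [[ 365.46419755 -314.67451453   30.        ]]
[[221.67510747909546, 192.69336318969727], [287.4082946777344, 188.66888046264648], [290.9721984863281, 246.87925338745117], [225.239013671875, 250.9037322998047]]
writ c [621.3 163.2] sides [183. 164. 180. 164.] ang [-86.7, -176.2, 93.4, 4.9]
[[337.11186504364014, 237.51022720336914], [405.1828079223633, 232.46794509887695], [409.5757141113281, 291.7721824645996], [341.50476837158203, 296.81446838378906]]
post c [ 496.3 -157.1] sides [187. 162. 184. 162.] ang [-85.9, -177.3, 94.1, 3.8]
stamp ((337.8136901855469, 146.72344970703125), 173.48492431640625) [320.04235249 296.32585766 108.24222468]
cap ((364.30108642578125, -178.9874725341797), 153.78477478027344) [ 364.97723672 -306.05809609  103.11371207]
```

View pics/cropC.png

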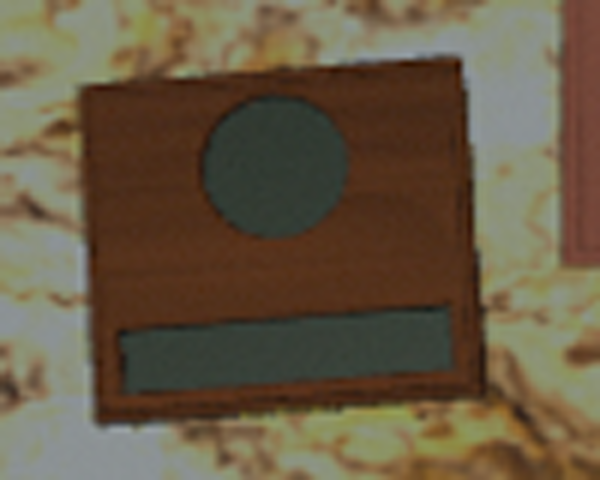

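Crop C shows the writing tray: outer corners (82,86), (461,60), (484,398), (97,424), round well at (275,167), groove corners (120,332), (450,307), (453,370), (124,393). I work this out while the arm moves over the stamp.

Run:
```python
from h import *
C=lambda p:(np.array(p)+.5)/6-.5+[210,180]
for n,p,z in(('tray',[(82,86),(461,60),(484,398),(97,424)],.012),('groove',[(120,332),(450,307),(453,370),(124,393)],.009),('well',[(275,167)],.009)):
    P=ray('top',C(p),z);print(n,P.mean(0).round(1),np.linalg.norm(P-np.roll(P,-1,0),axis=1).round(),[np.degrees(np.arctan2(*(P[(i+1)%len(P)]-P[i])[1::-1])).round(1) for i in range(len(P))])
im=cv2.imread('pics/side0.png')
cv2.imwrite('pics/cropD.png',cv2.resize(im[170:270,130:290],None,fx=5,fy=5,interpolation=2))
```

```text
tray [620.9 163.   12. ] [176. 159. 177. 158.] [np.float64(-86.3), np.float64(-175.8), np.float64(93.7), np.float64(3.9)]
groove [570.3 159.9   9. ] [152.  29. 151.  28.] [np.float64(-85.8), np.float64(-176.8), np.float64(93.9), np.float64(5.1)]
well [656.1 166.6   9. ] [0.] [np.float64(0.0)]
```

View pics/cropD.png

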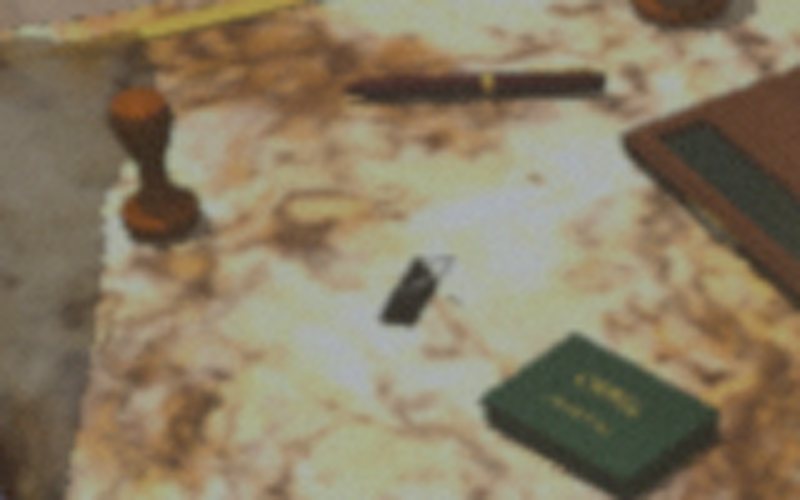

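Request:
step_arm:
  targets:
    - [1, [20, -40, -16], [0, 0, -0.08]]
    - [1, [38, -80, -32], [0, 0, -0.16]]
    - [1, [57, -120, -48], [0, 0, -0.24]]
    - [1, [76, -160, -64], [0, 0, -0.32]]
    - [1, [95, -197, -80], [0, 0, -0.38]]
    - [1, [95, -197, -80], [0, 0, -0.38]]
    - [1, [95, -197, -80], [0, 0, -0.38]]

```text
time: 0.8
ee_pos: [0.3189, 0.3047, 0.1511]
tcp_rot: [-180.0, -0.0, 134.1]
wrist_force: [0.0, 0.3, -0.1]
opening: 0.0854
grasp_force: 0.0
```

The side crop shows the stamp standing, with its knob at (140,118), and the tin and pen lying flat. I cross-check the calibration with this view.

Run:
```python
from h import *
D=lambda p:(np.array(p)+.5)/5-.5+[130,170]
print('stamp',ray('side',D([(141,120)]),.055),'foot',ray('side',D([(160,210)]),.014))
print('pad',ray('side',D([(482,402),(575,333),(718,412),(624,478)]),.017).mean(0))
P=ray('side',D([(345,91),(606,83)]),.008);print('pen',P,P.mean(0))
print(bot.get_obs()['q'])
```

```text
stamp [[322.21095866 319.69592852  55.        ]] foot [[318.5843632 302.7279943  14.       ]]
pad [432.38271225  56.60686889  17.        ]
pen [[437.65263245 363.85254537   8.        ]
 [556.02039371 301.00303744   8.        ]] [496.83651308 332.42779141   8.        ]
[ 4.36875298e+01 -1.08077814e+01 -1.39385775e+01  8.68901357e+01
  1.31628500e-02  8.95642567e+01]
```

Request:
step_arm:
  targets:
    - [1, [0, 0, -40], [0, 0, 0]]
    - [1, [0, 0, -80], [0, 0, 0]]
    - [1, [0, 0, -110], [0, 0, 0]]
    - [1, [0, 0, -120], [0, 0, 0]]
    - [0, [0, 0, -120], [0, 0, 0]]
    - [0, [0, 0, -120], [0, 0, 0]]
    - [0, [0, 0, -120], [0, 0, 0]]
    - [0, [0, 0, -120], [0, 0, 0]]
  force: 40

```text
time: 1.6
ee_pos: [0.3193, 0.3062, 0.0327]
tcp_rot: [179.9, -0.0, 134.2]
wrist_force: [0.6, 0.9, 12.0]
opening: 0.0283
grasp_force: 34.6
```

Request:
step_arm:
  targets:
    - [0, [0, 0, 0], [0, 0, 0]]
    - [0, [0, 0, 0], [0, 0, 0]]
    - [0, [0, 0, 25], [0, 0, 0]]
    - [0, [0, 0, 60], [0, 0, 0]]
    - [0, [0, 0, 60], [0, 0, 0]]

```text
time: 2.1
ee_pos: [0.3204, 0.307, 0.0961]
tcp_rot: [179.6, 0.0, 134.2]
wrist_force: [-0.1, 0.8, -0.6]
opening: 0.0273
grasp_force: 39.5
```

Request:
step_arm:
  targets:
    - [0, [14, -42, 4], [0, 0, -0.1]]
    - [0, [28, -86, 8], [0, 0, -0.2]]
    - [0, [42, -132, 10], [0, 0, -0.3]]
    - [0, [56, -178, 10], [0, 0, -0.4]]
    - [0, [70, -224, 10], [0, 0, -0.52]]
    - [0, [84, -270, 10], [0, 0, -0.64]]
    - [0, [98, -316, 10], [0, 0, -0.76]]
    - [0, [112, -358, 10], [0, 0, -0.88]]

```text
time: 2.9
ee_pos: [0.4309, -0.0549, 0.1015]
tcp_rot: [179.9, -0.0, 83.5]
wrist_force: [0.6, 0.4, -0.8]
opening: 0.0273
grasp_force: 39.5
```

Request:
step_arm:
  targets:
    - [0, [10, -32, 0], [0, 0, -0.08]]
    - [0, [19, -55, 0], [0, 0, -0.12]]
    - [0, [19, -55, 0], [0, 0, -0.12]]
    - [0, [19, -55, 0], [0, 0, -0.12]]

```text
time: 3.3
ee_pos: [0.4495, -0.1079, 0.101]
tcp_rot: [-180.0, -0.0, 76.9]
wrist_force: [-0.0, -0.5, 0.3]
opening: 0.0277
grasp_force: 39.6
```

Request:
step_arm:
  targets:
    - [0, [0, 0, -30], [0, 0, 0]]
    - [0, [0, 0, -50], [0, 0, 0]]
    - [0, [0, 0, -56], [0, 0, 0]]
    - [0, [0, 0, -58], [0, 0, 0]]
    - [0, [0, 0, -60], [0, 0, 0]]
    - [0, [0, 0, -60], [0, 0, 0]]

```text
time: 3.9
ee_pos: [0.4501, -0.1074, 0.0421]
tcp_rot: [179.9, 0.0, 77.0]
wrist_force: [0.8, -1.2, -0.0]
opening: 0.0276
grasp_force: 39.6
```

Run:
```python
from h import *
p,d=snap('side','s1');cv2.imwrite('pics/s1c.png',cv2.resize(p[230:370,240:420,::-1],None,fx=4,fy=4,interpolation=2))
```

```text
(no output)
```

View pics/s1c.png

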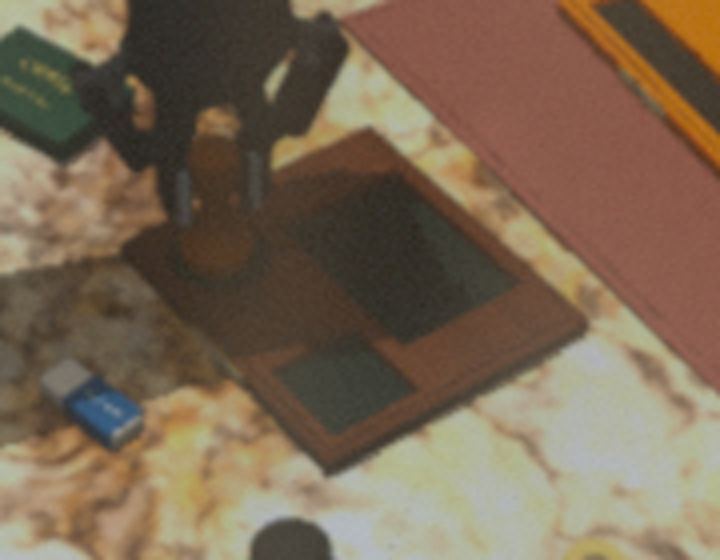

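The stamp hangs upright over its round well, with its foot at (215,250). I lower it to contact and release.

Request:
step_arm:
  targets:
    - [0, [0, 0, -2], [0, 0, 0]]
    - [0, [0, 0, -3], [0, 0, 0]]
    - [0, [0, 0, -3], [0, 0, 0]]

```text
time: 4.25
ee_pos: [0.4501, -0.1076, 0.0389]
tcp_rot: [179.9, -0.0, 76.9]
wrist_force: [-0.5, -0.4, 3.3]
opening: 0.0275
grasp_force: 39.8
```

Request:
step_arm:
  targets:
    - [0.3, [0, 0, 0], [0, 0, 0]]
    - [0.6, [0, 0, 0], [0, 0, 0]]
    - [1, [0, 0, 0], [0, 0, 0]]
    - [1, [0, 0, 0], [0, 0, 0]]
    - [1, [0, 0, 30], [0, 0, 0]]
    - [1, [0, 0, 70], [0, 0, 0]]
    - [1, [0, 0, 70], [0, 0, 0]]

```text
time: 4.95
ee_pos: [0.4517, -0.108, 0.113]
tcp_rot: [179.6, 0.0, 76.9]
wrist_force: [1.5, -0.5, 1.0]
opening: 0.0855
grasp_force: 0.0
```

Request:
step_arm:
  targets:
    - [1, [-4, 35, 0], [0, 0, 0.12]]
    - [1, [-9, 80, -10], [0, 0, 0.26]]
    - [1, [-14, 125, -20], [0, 0, 0.4]]
    - [1, [-18, 163, -38], [0, 0, 0.52]]
    - [1, [-18, 163, -38], [0, 0, 0.55]]
    - [1, [-18, 163, -60], [0, 0, 0.55]]
    - [1, [-18, 163, -80], [0, 0, 0.55]]
    - [1, [-18, 163, -80], [0, 0, 0.55]]

```text
time: 5.75
ee_pos: [0.43, 0.0549, 0.0259]
tcp_rot: [-179.8, -0.0, 108.4]
wrist_force: [-0.5, -0.4, 0.0]
opening: 0.0853
grasp_force: 0.0
```

Run:
```python
from h import *
p,d=snap('side','s2');cv2.imwrite('pics/s2c.png',cv2.resize(p[190:330,180:340,::-1],None,fx=4,fy=4,interpolation=2))
```

```text
(no output)
```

View pics/s2c.png

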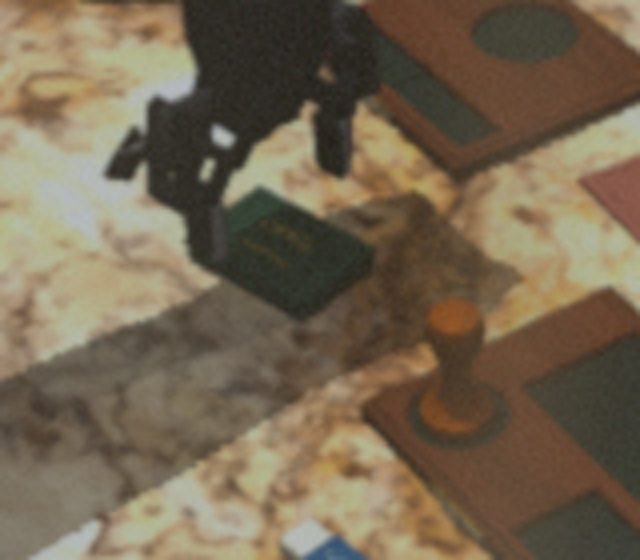

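The stamp stands in its well at (455,400), and the fingers straddle the tin. I go down and grip.

Request:
step_arm:
  targets:
    - [1, [1, 0, -14], [0, 0, 0]]
    - [1, [1, 0, -24], [0, 0, 0]]
    - [1, [1, 0, -25], [0, 0, 0]]
    - [0.4, [1, 0, -25], [0, 0, 0]]
    - [0.4, [1, 0, -25], [0, 0, 0]]
    - [0.4, [1, 0, -25], [0, 0, 0]]
    - [0.4, [1, 0, -25], [0, 0, 0]]
  force: 50

```text
time: 6.5
ee_pos: [0.4332, 0.0555, 0.004]
tcp_rot: [179.9, 0.0, 108.4]
wrist_force: [-0.9, -0.2, 6.8]
opening: 0.0593
grasp_force: 54.4
```

Request:
step_arm:
  targets:
    - [0.4, [0, 0, 0], [0, 0, 0]]
    - [0.4, [0, 0, 15], [0, 0, 0]]
    - [0.4, [0, 0, 40], [0, 0, 0]]
    - [0.4, [0, 0, 60], [0, 0, 0]]
    - [0.4, [0, 0, 60], [0, 0, 0]]

```text
time: 7.0
ee_pos: [0.434, 0.0557, 0.0656]
tcp_rot: [179.8, 0.0, 108.5]
wrist_force: [1.5, -0.3, -2.3]
opening: 0.0591
grasp_force: 54.3
```

Request:
step_arm:
  targets:
    - [0.4, [10, -15, 30], [0, 0, -0.03]]
    - [0.4, [27, -55, 55], [0, 0, -0.08]]
    - [0.4, [45, -97, 60], [0, 0, -0.14]]
    - [0.4, [63, -139, 60], [0, 0, -0.2]]
    - [0.4, [80, -180, 60], [0, 0, -0.248]]
    - [0.4, [94, -211, 60], [0, 0, -0.248]]
    - [0.4, [94, -211, 60], [0, 0, -0.248]]
    - [0.4, [94, -211, 60], [0, 0, -0.248]]

```text
time: 7.8
ee_pos: [0.5261, -0.1559, 0.1216]
tcp_rot: [-179.9, -0.1, 94.2]
wrist_force: [-0.4, 1.1, -0.9]
opening: 0.0594
grasp_force: 54.5
```

Run:
```python
from h import *
o=bot.get_obs();print(o['ee_pos']*1000,o['tcp_rot'],o['q'])
p,d=snap('side','s3');cv2.imwrite('pics/s3c.png',cv2.resize(p[210:360,240:430,::-1],None,fx=4,fy=4,interpolation=2))
```

```text
[ 526.13143214 -155.89706215  121.63374136] [-1.79871959e+02 -6.24966207e-02  9.41591866e+01] [-1.65118831e+01  4.16456721e+00 -2.90863003e+00  8.30686623e+01
  1.32743108e-02  6.93288441e+01]
```

View pics/s3c.png

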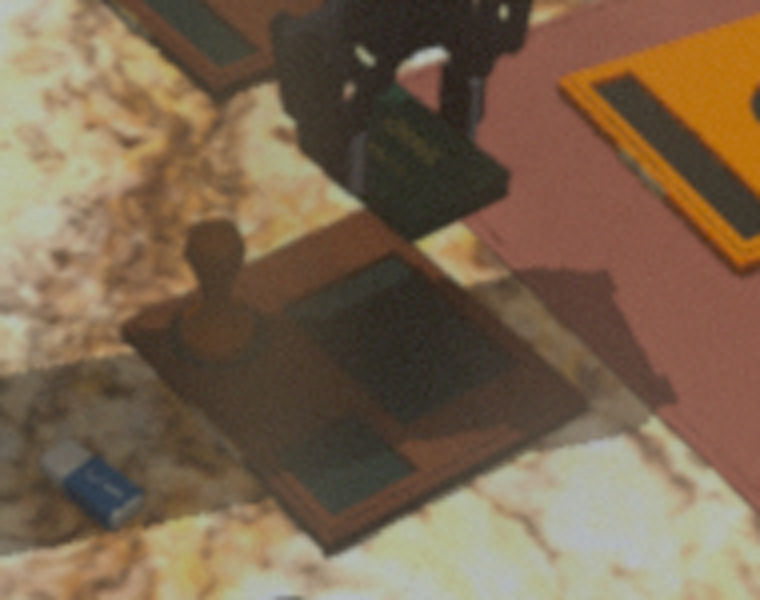

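The tin hangs level over its well. I lower it.

Request:
step_arm:
  targets:
    - [0.4, [1, 0, -40], [0, 0, 0]]
    - [0.4, [1, 0, -75], [0, 0, 0]]
    - [0.4, [1, 0, -95], [0, 0, 0]]
    - [0.4, [1, 0, -105], [0, 0, 0]]
    - [0.4, [1, 0, -109], [0, 0, 0]]
    - [0.4, [1, 0, -111], [0, 0, 0]]
    - [0.4, [1, 0, -111], [0, 0, 0]]

```text
time: 8.55
ee_pos: [0.5283, -0.1555, 0.0133]
tcp_rot: [179.9, 0.0, 94.3]
wrist_force: [0.3, 0.1, -0.8]
opening: 0.0595
grasp_force: 54.5
```

Request:
step_arm:
  targets:
    - [0.4, [0, 0, -2], [0, 0, 0]]
    - [0.4, [0, 0, -3], [0, 0, 0]]
    - [0.4, [0, 0, -3], [0, 0, 0]]

```text
time: 8.85
ee_pos: [0.5281, -0.1557, 0.0101]
tcp_rot: [179.9, 0.0, 94.2]
wrist_force: [-0.2, 0.6, 3.0]
opening: 0.0596
grasp_force: 55.0
```

Request:
step_arm:
  targets:
    - [0.85, [0, 0, 0], [0, 0, 0]]
    - [0.85, [0, 0, 0], [0, 0, 0]]
    - [0.85, [0, 0, 0], [0, 0, 0]]
    - [0.85, [0, 0, 25], [0, 0, 0]]
    - [0.85, [0, 0, 70], [0, 0, 0]]
    - [0.85, [0, 0, 110], [0, 0, 0]]
    - [0.85, [0, 0, 110], [0, 0, 0]]

```text
time: 9.55
ee_pos: [0.5301, -0.1563, 0.1253]
tcp_rot: [179.5, 0.2, 94.2]
wrist_force: [0.0, 0.3, 1.3]
opening: 0.0725
grasp_force: 0.0
```

Request:
step_arm:
  targets:
    - [0.7, [-16, 42, 0], [0, 0, 0.1]]
    - [0.7, [-33, 86, 0], [0, 0, 0.2]]
    - [0.7, [-50, 130, 0], [0, 0, 0.3]]
    - [0.7, [-67, 174, -5], [0, 0, 0.4]]
    - [0.7, [-84, 218, -10], [0, 0, 0.5]]
    - [0.7, [-101, 262, -20], [0, 0, 0.58]]
    - [0.7, [-118, 306, -35], [0, 0, 0.586]]
    - [0.7, [-133, 340, -50], [0, 0, 0.586]]

```text
time: 10.35
ee_pos: [0.3935, 0.1864, 0.0685]
tcp_rot: [180.0, -0.0, 127.9]
wrist_force: [0.5, 0.2, -0.5]
opening: 0.0597
grasp_force: 0.0
```

Request:
step_arm:
  targets:
    - [0.7, [0, 0, -15], [0, 0, 0]]
    - [0.7, [0, 0, -30], [0, 0, 0]]
    - [0.7, [0, 0, -30], [0, 0, 0]]

```text
time: 10.65
ee_pos: [0.3931, 0.1842, 0.037]
tcp_rot: [-179.8, -0.0, 127.9]
wrist_force: [0.6, -1.0, 0.4]
opening: 0.0597
grasp_force: 0.0
```

Run:
```python
from h import *
o=bot.get_obs();print(o['ee_pos']*1000,o['tcp_rot'],o['q'])
p,d=snap('side','s4');q,_=snap('top','t4')
a=cv2.resize(p[200:330,165:385,::-1],None,fx=3.5,fy=3.5,interpolation=2)
cv2.imwrite('pics/s4c.png',a)
```

```text
[393.12978325 184.20537692  36.99847196] [-1.79797532e+02 -4.33969747e-02  1.27870591e+02] [ 2.51075457e+01 -1.00276434e+01 -2.59249008e+01  7.43097954e+01
 -2.40461534e-03  7.72368820e+01]
```

View pics/s4c.png

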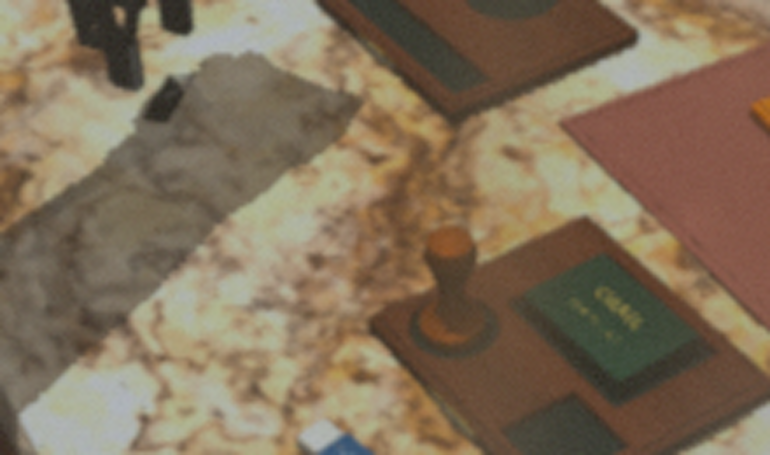

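The tin lies in its well at (620,320). I check the clip position by its side pixel, crop D (408,293).

Run:
```python
from h import *
D=lambda p:(np.array(p)+.5)/5-.5+[130,170]
print(ray('side',D([(405,293),(410,260),(382,321),(418,324)]),.008).round(1))
```

```text
[[395.7 187.8   8. ]
 [408.  210.6   8. ]
 [378.2 173.5   8. ]
 [391.5 162.8   8. ]]
```

Request:
step_arm:
  targets:
    - [0.7, [1, 1, -15], [0, 0, 0]]
    - [0.7, [1, 1, -28], [0, 0, 0]]
    - [0.7, [1, 1, -32], [0, 0, 0]]
    - [0.1, [1, 1, -32], [0, 0, 0]]
    - [0.1, [1, 1, -32], [0, 0, 0]]
    - [0.1, [1, 1, -32], [0, 0, 0]]
    - [0.1, [1, 1, -32], [0, 0, 0]]
  force: 30

```text
time: 11.45
ee_pos: [0.396, 0.1856, 0.008]
tcp_rot: [179.9, 0.0, 127.8]
wrist_force: [-1.1, -1.1, 4.0]
opening: 0.0299
grasp_force: 30.0
```

Request:
step_arm:
  targets:
    - [0.1, [0, 0, 0], [0, 0, 0]]
    - [0.1, [0, 0, 15], [0, 0, 0]]
    - [0.1, [0, 0, 45], [0, 0, 0]]
    - [0.1, [0, 0, 85], [0, 0, 0]]
    - [0.1, [0, 0, 110], [0, 0, 0]]
    - [0.1, [0, 0, 110], [0, 0, 0]]

```text
time: 12.05
ee_pos: [0.3972, 0.1863, 0.1209]
tcp_rot: [179.7, 0.1, 127.8]
wrist_force: [-0.4, 1.1, 0.7]
opening: 0.0302
grasp_force: 29.7
```

Request:
step_arm:
  targets:
    - [0.1, [5, -38, 5], [0, 0, 0.09]]
    - [0.1, [11, -80, 10], [0, 0, 0.19]]
    - [0.1, [17, -125, 10], [0, 0, 0.29]]
    - [0.1, [23, -170, 10], [0, 0, 0.4]]
    - [0.1, [29, -215, 10], [0, 0, 0.51]]
    - [0.1, [35, -260, 10], [0, 0, 0.62]]
    - [0.1, [41, -305, 10], [0, 0, 0.73]]
    - [0.1, [47, -350, 10], [0, 0, 0.84]]

```text
time: 12.85
ee_pos: [0.4423, -0.1664, 0.1265]
tcp_rot: [180.0, -0.0, 176.2]
wrist_force: [0.9, 0.9, 0.0]
opening: 0.0298
grasp_force: 29.7
```

Request:
step_arm:
  targets:
    - [0.1, [4, -30, 0], [0, 0, 0.09]]
    - [0.1, [8, -50, -5], [0, 0, 0.14]]
    - [0.1, [8, -50, -25], [0, 0, 0.14]]
    - [0.1, [8, -50, -55], [0, 0, 0.14]]
    - [0.1, [8, -50, -80], [0, 0, 0.14]]
    - [0.1, [8, -50, -80], [0, 0, 0.14]]
    - [0.1, [8, -50, -80], [0, 0, 0.14]]

```text
time: 13.55
ee_pos: [0.4503, -0.2143, 0.0472]
tcp_rot: [180.0, -0.1, -176.0]
wrist_force: [-0.0, 0.4, -0.3]
opening: 0.0303
grasp_force: 29.7
```

Run:
```python
from h import *
o=bot.get_obs();print(o['ee_pos']*1000,o['tcp_rot'],o['q'])
p,d=snap('side','s5')
cv2.imwrite('pics/s5c.png',cv2.resize(p[230:370,260:420,::-1],None,fx=4,fy=4,interpolation=2))
```

```text
[ 450.31410523 -214.31172727   47.15405035] [ 1.79961367e+02 -5.83859095e-02 -1.76030025e+02] [-2.54533669e+01 -1.42045302e+00 -1.68823353e+01  7.46079513e+01
  4.96699250e-03 -2.94233251e+01]
```

View pics/s5c.png

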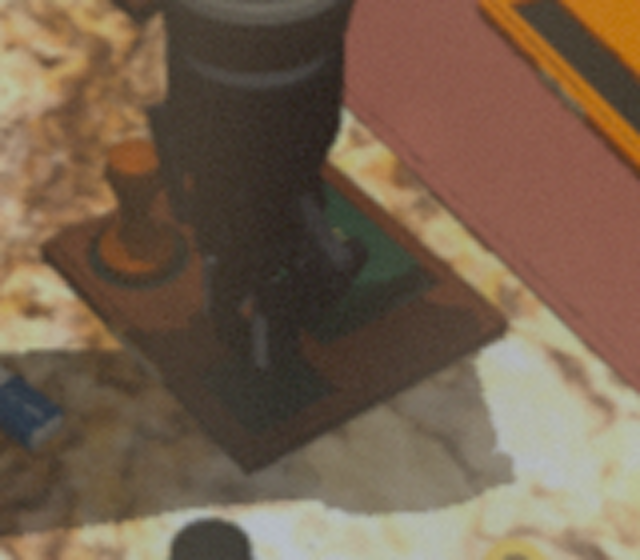

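The clip hangs over its square well. I lower it.

Request:
step_arm:
  targets:
    - [0.1, [0, 0, -15], [0, 0, 0]]
    - [0.1, [0, 0, -27], [0, 0, 0]]
    - [0.1, [0, 0, -32], [0, 0, 0]]
    - [0.1, [0, 0, -34], [0, 0, 0]]
    - [0.1, [0, 0, -34], [0, 0, 0]]

```text
time: 14.1
ee_pos: [0.4504, -0.2143, 0.0139]
tcp_rot: [180.0, -0.0, -176.0]
wrist_force: [-5.0, 1.9, 9.4]
opening: 0.0297
grasp_force: 30.9
```

Request:
step_arm:
  targets:
    - [0.1, [0, 0, 1], [0, 0, 0]]
    - [0.35, [0, 0, 1], [0, 0, 0]]
    - [0.6, [0, 0, 1], [0, 0, 0]]
    - [0.6, [0, 0, 1], [0, 0, 0]]
    - [0.6, [0, 0, 25], [0, 0, 0]]
    - [0.6, [0, 0, 65], [0, 0, 0]]
    - [0.6, [0, 0, 105], [0, 0, 0]]
    - [0.6, [-30, 45, 115], [0, 0, 0]]

```text
time: 14.9
ee_pos: [0.4269, -0.1762, 0.1314]
tcp_rot: [-179.8, 0.3, -176.2]
wrist_force: [-1.3, 2.0, -0.3]
opening: 0.0511
grasp_force: 0.0
```

Request:
step_arm:
  targets:
    - [0.6, [-5, 40, 0], [0, 0, -0.13]]
    - [0.6, [-5, 85, 0], [0, 0, -0.26]]
    - [0.6, [0, 130, 0], [0, 0, -0.39]]
    - [0.6, [10, 175, 0], [0, 0, -0.52]]
    - [0.6, [15, 220, 0], [0, 0, -0.56]]

```text
time: 15.4
ee_pos: [0.4381, 0.0436, 0.1275]
tcp_rot: [180.0, 0.1, 151.6]
wrist_force: [0.9, -0.4, -0.4]
opening: 0.0515
grasp_force: 0.0
```

Run:
```python
from h import *
o=bot.get_obs();print(o['ee_pos']*1000,o['tcp_rot'],o['q'])
p,d=snap('side','s6');q,e=snap('top','t6')
a=cv2.resize(p[250:360,265:395,::-1],(400,338),interpolation=2)
b=cv2.resize(q[225:305,335:415,::-1],(400,400),interpolation=2)
m=np.zeros((400,800,3),np.uint8);m[:338,:400]=a;m[:,400:]=b;cv2.imwrite('pics/s6c.png',m)
```

```text
[438.11192225  43.59416016 127.548363  ] [1.79976675e+02 5.70267414e-02 1.51558400e+02] [ 5.69070477e+00 -1.09776173e+01 -1.66731163e+01  8.42442098e+01
 -1.26910425e-02  3.41322869e+01]
```

View pics/s6c.png

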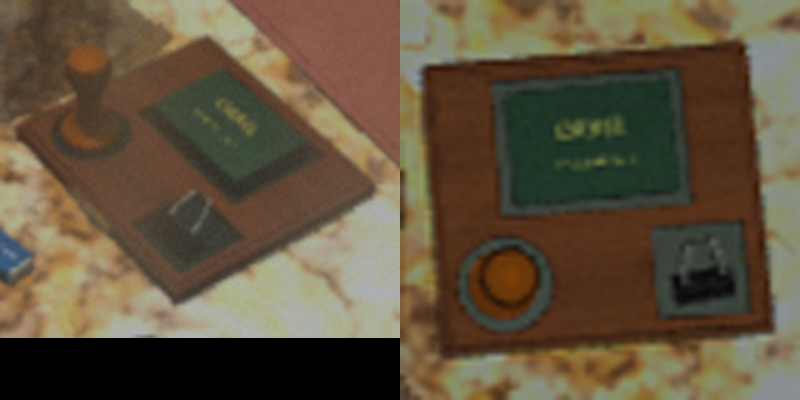

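Post tray: the stamp, tin and clip are each in their wells (right half: stamp (508,280), tin (590,140), clip (703,275)). On to the pen.

Request:
step_arm:
  targets:
    - [0.6, [8, 40, 0], [0, 0, 0]]
    - [0.6, [17, 85, 0], [0, 0, 0]]
    - [0.6, [26, 130, -10], [0, 0, 0]]
    - [0.6, [35, 175, -25], [0, 0, 0]]
    - [0.6, [44, 220, -45], [0, 0, 0]]
    - [0.6, [53, 262, -70], [0, 0, 0.007]]
    - [0.6, [58, 286, -87], [0, 0, 0.007]]
    - [0.6, [58, 286, -87], [0, 0, 0.007]]

```text
time: 16.3
ee_pos: [0.4948, 0.3297, 0.0367]
tcp_rot: [-179.8, -0.1, 152.4]
wrist_force: [-0.6, -0.4, -0.4]
opening: 0.0512
grasp_force: 0.0
```

Request:
step_arm:
  targets:
    - [0.6, [0, 0, 0], [0, 0, 0]]
    - [0.6, [0, 0, 0], [0, 0, 0]]

```text
time: 16.5
ee_pos: [0.4963, 0.3274, 0.0412]
tcp_rot: [180.0, 0.0, 152.2]
wrist_force: [-0.8, -0.5, 0.7]
opening: 0.0513
grasp_force: 0.0
```

Request:
step_arm:
  targets:
    - [0.6, [0, 2, -18], [0, 0, 0]]
    - [0.6, [0, 2, -32], [0, 0, 0]]
    - [0.6, [0, 2, -37], [0, 0, 0]]
    - [0.6, [0, 2, -37], [0, 0, 0]]
    - [0, [0, 2, -37], [0, 0, 0]]
    - [0, [0, 2, -37], [0, 0, 0]]
    - [0, [0, 2, -37], [0, 0, 0]]
    - [0, [0, 2, -37], [0, 0, 0]]
  force: 40

```text
time: 17.3
ee_pos: [0.4963, 0.3305, 0.0042]
tcp_rot: [179.9, 0.0, 152.3]
wrist_force: [0.2, -0.4, 4.1]
opening: 0.0118
grasp_force: 39.9
```

Request:
step_arm:
  targets:
    - [0, [0, 0, 0], [0, 0, 0]]
    - [0, [0, 0, 15], [0, 0, 0]]
    - [0, [0, 0, 40], [0, 0, 0]]
    - [0, [0, 0, 70], [0, 0, 0]]
    - [0, [0, 0, 70], [0, 0, 0]]
    - [0, [0, 0, 70], [0, 0, 0]]

```text
time: 17.9
ee_pos: [0.4963, 0.3306, 0.0746]
tcp_rot: [179.9, 0.1, 152.3]
wrist_force: [0.3, -0.6, 0.2]
opening: 0.0117
grasp_force: 39.3
```

Run:
```python
from h import *
o=bot.get_obs();print(o['ee_pos']*1000,o['tcp_rot'],o['q'])
p,d=snap('side','s7')
cv2.imwrite('pics/s7c.png',cv2.resize(p[130:250,150:330,::-1],None,fx=4,fy=4,interpolation=2))
```

```text
[496.3260524  330.56539301  74.64497972] [1.79907949e+02 5.01431142e-02 1.52280509e+02] [ 3.36645614e+01  1.09806285e+01 -5.64669099e-01  7.83498799e+01
  6.85908081e-05  6.13840126e+01]
```

View pics/s7c.png

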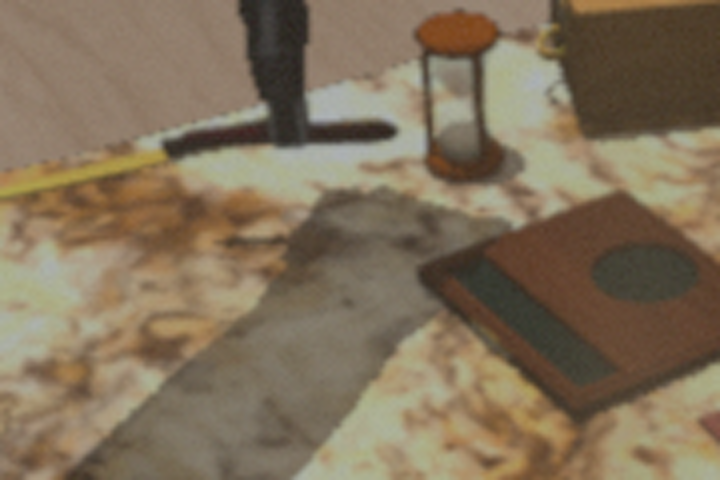

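The pen is held level at its middle (gripped at (287,130)). I move it over the groove with a turn of -58°.

Request:
step_arm:
  targets:
    - [0, [9, -20, 3], [0, 0, -0.13]]
    - [0, [18, -45, 5], [0, 0, -0.27]]
    - [0, [28, -70, 5], [0, 0, -0.41]]
    - [0, [38, -95, 5], [0, 0, -0.55]]
    - [0, [49, -120, 5], [0, 0, -0.69]]
    - [0, [60, -145, 5], [0, 0, -0.83]]
    - [0, [73, -170, 5], [0, 0, -0.97]]
    - [0, [73, -170, 5], [0, 0, -1.016]]

```text
time: 18.75
ee_pos: [0.5693, 0.1574, 0.077]
tcp_rot: [-179.9, 0.1, 93.6]
wrist_force: [-0.3, 0.1, 0.1]
opening: 0.012
grasp_force: 39.3
```

Request:
step_arm:
  targets:
    - [0, [0, 0, -30], [0, 0, 0]]
    - [0, [0, 0, -50], [0, 0, 0]]
    - [0, [0, 0, -60], [0, 0, 0]]
    - [0, [0, 0, -63], [0, 0, 0]]
    - [0, [0, 0, -63], [0, 0, 0]]
    - [0, [0, 0, -63], [0, 0, 0]]

```text
time: 19.35
ee_pos: [0.5694, 0.1605, 0.0164]
tcp_rot: [179.9, -0.0, 94.1]
wrist_force: [0.1, -0.7, 0.6]
opening: 0.0121
grasp_force: 39.3
```

Request:
step_arm:
  targets:
    - [0, [0, 0, -2], [0, 0, 0]]
    - [0, [0, 0, -3], [0, 0, 0]]
    - [0, [0, 0, -3], [0, 0, 0]]
    - [0.3, [0, 0, -3], [0, 0, 0]]
    - [0.5, [0, 0, -3], [0, 0, 0]]
    - [0.5, [0, 0, -3], [0, 0, 0]]
    - [0.5, [0, 0, 25], [0, 0, 0]]
    - [0.5, [0, 0, 70], [0, 0, 0]]

```text
time: 20.15
ee_pos: [0.567, 0.1597, 0.0832]
tcp_rot: [-179.7, 0.1, 94.1]
wrist_force: [0.6, 0.3, 0.2]
opening: 0.0425
grasp_force: 0.0
```

Request:
step_arm:
  targets:
    - [0.7, [-10, -25, 35], [0, 0, -0.05]]
    - [0.7, [-25, -65, 65], [0, 0, -0.1]]
    - [1, [-43, -108, 70], [0, 0, -0.15]]
    - [1, [-62, -152, 70], [0, 0, -0.2]]
    - [1, [-81, -196, 70], [0, 0, -0.25]]
    - [1, [-100, -240, 70], [0, 0, -0.3]]
    - [1, [-119, -284, 70], [0, 0, -0.35]]
    - [1, [-138, -328, 70], [0, 0, -0.4]]

```text
time: 20.95
ee_pos: [0.4299, -0.1692, 0.1557]
tcp_rot: [179.9, 0.0, 71.1]
wrist_force: [1.5, -0.1, -0.7]
opening: 0.0854
grasp_force: 0.0
```

Request:
step_arm:
  targets:
    - [1, [-18, -42, 0], [0, 0, -0.04]]
    - [1, [-36, -85, 0], [0, 0, -0.06]]
    - [1, [-54, -125, 0], [0, 0, -0.0625]]
    - [1, [-65, -147, -15], [0, 0, -0.0625]]
    - [1, [-65, -147, -40], [0, 0, -0.0625]]
    - [1, [-65, -147, -60], [0, 0, -0.0625]]
    - [1, [-65, -147, -60], [0, 0, -0.0625]]
    - [1, [-65, -147, -60], [0, 0, -0.0625]]

```text
time: 21.75
ee_pos: [0.3659, -0.3147, 0.0959]
tcp_rot: [-180.0, -0.0, 67.6]
wrist_force: [0.8, -0.2, 0.1]
opening: 0.0853
grasp_force: 0.0
```

Run:
```python
from h import *
o=bot.get_obs();print(o['ee_pos']*1000,o['tcp_rot'],o['q'])
p,d=snap('side','s8');q,_=snap('top','t8')
a=cv2.resize(p[290:430,240:400,::-1],(400,350),interpolation=2)
b=cv2.resize(q[180:260,210:310,::-1],(400,320),interpolation=2)
m=np.zeros((350,800,3),np.uint8);m[:,:400]=a;m[:320,400:]=b;cv2.imwrite('pics/s8c.png',m)
# ink body lower rim from first side picture: cap centroid by dark mask
g=cv2.imread('pics/side0.png')[350:405,290:340].max(2)<60
ys,xs=np.nonzero(g);print('dark',xs.min()+290,xs.max()+290,ys.min()+350,ys.max()+350)
u=(xs.min()+xs.max())/2+290
# at the mid column, where is the axis at z=0.03
c=bot.camera_params('side');K,R,t=map(np.array,(c['K'],c['R'],c['t']))
for X in ([.366,-.315,.058],[.366,-.315,.0],[.366,-.315,.03]):
    k=K@(R@np.array(X)+t.ravel());print(X,(k[:2]/k[2]).round(1))
```

```text
[ 365.87685537 -314.66766057   95.88950618] [-1.79993739e+02 -1.57483410e-03  6.75743758e+01] [-4.06964760e+01 -4.73406385e+00 -1.46166691e+01  8.01238343e+01
 -4.67590063e-04  7.17291482e+01]
dark 306 325 372 398
[0.366, -0.315, 0.058] [311.5 367.2]
[0.366, -0.315, 0.0] [311.5 388.9]
[0.366, -0.315, 0.03] [311.5 377.9]
```

View pics/s8c.png

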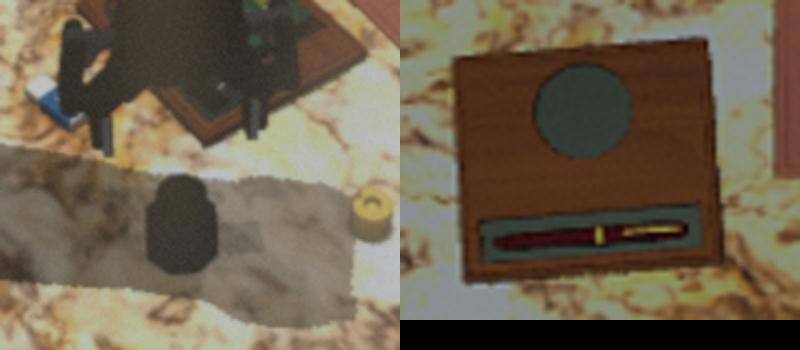

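Right half: the pen lies in its groove at (595,237). Left half: the fingers are centred over the bottle, whose projected axis at column 312 agrees. I grip the body.

Request:
step_arm:
  targets:
    - [1, [0, 0, -35], [0, 0, 0]]
    - [1, [0, 0, -65], [0, 0, 0]]
    - [1, [0, 0, -83], [0, 0, 0]]
    - [1, [0, 0, -88], [0, 0, 0]]
    - [0.8, [0, 0, -88], [0, 0, 0]]
    - [0.6, [0, 0, -88], [0, 0, 0]]
    - [0.4, [0, 0, -88], [0, 0, 0]]
    - [0.4, [0, 0, -88], [0, 0, 0]]
  force: 45

```text
time: 22.65
ee_pos: [0.3668, -0.3155, 0.0094]
tcp_rot: [179.8, 0.1, 67.6]
wrist_force: [-0.7, 1.4, 7.0]
opening: 0.0474
grasp_force: 46.4
```

Request:
step_arm:
  targets:
    - [0.4, [0, 0, 0], [0, 0, 0]]
    - [0.4, [0, 0, 0], [0, 0, 0]]
    - [0.4, [0, 0, 5], [0, 0, 0]]
    - [0.4, [0, 0, 20], [0, 0, 0]]
    - [0.4, [0, 0, 50], [0, 0, 0]]
    - [0.4, [0, 0, 90], [0, 0, 0]]
    - [0.4, [0, 0, 120], [0, 0, 0]]
    - [0.4, [0, 0, 120], [0, 0, 0]]

```text
time: 23.45
ee_pos: [0.3675, -0.3162, 0.1326]
tcp_rot: [179.6, 0.1, 67.6]
wrist_force: [0.6, -0.7, -1.4]
opening: 0.0475
grasp_force: 46.8
```

Request:
step_arm:
  targets:
    - [0.4, [12, 20, 3], [0, 0, 0.03]]
    - [0.4, [30, 50, 5], [0, 0, 0.08]]
    - [0.4, [51, 85, 5], [0, 0, 0.14]]
    - [0.4, [72, 120, 5], [0, 0, 0.2]]
    - [0.4, [93, 155, 5], [0, 0, 0.26]]
    - [0.4, [114, 190, 5], [0, 0, 0.32]]
    - [0.4, [135, 225, 5], [0, 0, 0.38]]
    - [0.4, [156, 260, 5], [0, 0, 0.44]]

```text
time: 24.25
ee_pos: [0.5224, -0.0531, 0.1322]
tcp_rot: [-180.0, 0.0, 92.9]
wrist_force: [0.5, -0.0, -1.4]
opening: 0.0475
grasp_force: 46.8
```

Request:
step_arm:
  targets:
    - [0.4, [21, 35, 0], [0, 0, 0.06]]
    - [0.4, [42, 70, 0], [0, 0, 0.12]]
    - [0.4, [63, 105, 0], [0, 0, 0.18]]
    - [0.4, [84, 140, 0], [0, 0, 0.24]]
    - [0.4, [105, 175, 0], [0, 0, 0.3]]
    - [0.4, [122, 203, 0], [0, 0, 0.345]]
    - [0.4, [133, 221, 0], [0, 0, 0.345]]
    - [0.4, [133, 221, 0], [0, 0, 0.345]]

```text
time: 25.05
ee_pos: [0.6554, 0.1686, 0.1308]
tcp_rot: [-179.9, -0.0, 112.7]
wrist_force: [-0.5, -1.1, -1.6]
opening: 0.0475
grasp_force: 46.8
```

Request:
step_arm:
  targets:
    - [0.4, [0, 0, 0], [0, 0, 0]]
    - [0.4, [0, 0, 0], [0, 0, 0]]

```text
time: 25.25
ee_pos: [0.6545, 0.1654, 0.1323]
tcp_rot: [-180.0, 0.0, 112.5]
wrist_force: [-0.5, -0.1, -1.6]
opening: 0.0476
grasp_force: 46.8
```

Request:
step_arm:
  targets:
    - [0.4, [1, 1, -25], [0, 0, 0]]
    - [0.4, [1, 1, -55], [0, 0, 0]]
    - [0.4, [1, 1, -85], [0, 0, 0]]
    - [0.4, [1, 1, -103], [0, 0, 0]]
    - [0.4, [1, 1, -111], [0, 0, 0]]
    - [0.4, [1, 1, -114], [0, 0, 0]]
    - [0.4, [1, 1, -114], [0, 0, 0]]
    - [0.4, [1, 1, -114], [0, 0, 0]]

```text
time: 26.05
ee_pos: [0.6566, 0.1672, 0.0199]
tcp_rot: [179.9, 0.0, 112.5]
wrist_force: [-0.2, -0.4, 0.2]
opening: 0.0471
grasp_force: 46.8
```

Request:
step_arm:
  targets:
    - [0.4, [0, 0, -1], [0, 0, 0]]
    - [0.4, [0, 0, -2], [0, 0, 0]]
    - [0.4, [0, 0, -2], [0, 0, 0]]

```text
time: 26.35
ee_pos: [0.656, 0.1673, 0.0165]
tcp_rot: [180.0, 0.0, 112.5]
wrist_force: [0.0, 0.3, -1.5]
opening: 0.0475
grasp_force: 46.8
```

Not yet touching (-1.5 N is the bottle's weight), so I creep lower.

Request:
step_arm:
  targets:
    - [0.4, [0, 0, -1], [0, 0, 0]]
    - [0.4, [0, 0, -2], [0, 0, 0]]
    - [0.4, [0, 0, -2], [0, 0, 0]]

```text
time: 26.65
ee_pos: [0.656, 0.1673, 0.0155]
tcp_rot: [180.0, 0.0, 112.5]
wrist_force: [-2.8, -0.8, 6.4]
opening: 0.0474
grasp_force: 47.4
```

Request:
step_arm:
  targets:
    - [0.4, [0, 0, 1], [0, 0, 0]]
    - [0.6, [0, 0, 1], [0, 0, 0]]
    - [0.8, [0, 0, 1], [0, 0, 0]]
    - [0.85, [0, 0, 1], [0, 0, 0]]
    - [0.85, [0, 0, 1], [0, 0, 0]]
    - [0.85, [0, 0, 30], [0, 0, 0]]
    - [0.85, [0, 0, 70], [0, 0, 0]]
    - [0.85, [0, 0, 110], [0, 0, 0]]

```text
time: 27.45
ee_pos: [0.6554, 0.1671, 0.1251]
tcp_rot: [-179.9, -0.0, 112.5]
wrist_force: [1.6, -0.0, -0.6]
opening: 0.0725
grasp_force: 0.0
```

Request:
step_arm:
  targets:
    - [0.85, [-30, -20, 15], [0, 0, 0]]
    - [0.85, [-75, -35, 30], [0, 0, 0]]
    - [0.85, [-120, -50, 30], [0, 0, 0]]
    - [0.85, [-165, -60, 30], [0, 0, 0]]
    - [0.85, [-210, -70, 30], [0, 0, 0]]
    - [0.85, [-255, -80, 30], [0, 0, 0]]
    - [0.85, [-290, -80, 30], [0, 0, 0]]
    - [0.85, [-290, -80, 30], [0, 0, 0]]

```text
time: 28.25
ee_pos: [0.363, 0.0869, 0.1551]
tcp_rot: [179.9, 0.0, 112.6]
wrist_force: [0.8, 0.1, 0.0]
opening: 0.0726
grasp_force: 0.0
```

Run:
```python
from h import *
q,d=snap('top','t9');p,e=snap('side','s9');W=world('top',d)*1000
# dark cap & body in ink well, by colour; heights
a,b,x,y=235,185,285,232
g=q[b:y,a:x].astype(int);w=W[b:y,a:x]
m=(w[...,2]>50)&(w[...,2]<75);print('cap pts',m.sum(),np.median(w[m],0).round(1))
m=(w[...,2]>32)&(w[...,2]<50);print('body',m.sum(),np.median(w[m],0).round(1))
m2=(g.max(2)<45);ys,xs=np.nonzero(m2);print('dark px',m2.sum(),xs.min()+a,xs.max()+a,ys.min()+b,ys.max()+b)
cs=[];uv=[(259.0,203.5)]
# changes elsewhere since start
o=cv2.imread('pics/top0.png')[:,:,::-1].astype(int)
D=(abs(q.astype(int)-o).max(2)>60).astype(np.uint8);D=cv2.morphologyEx(D,cv2.MORPH_OPEN,np.ones((3,3)))
n,_,s,_=cv2.connectedComponentsWithStats(D)
print(s[1:])
for nm,(A,B,C,E,z) in {'clip':(392,266,412,292,9),'pen':(232,230,285,248,9)}.items():
    v=W[B:E,A:C];m=v[...,2]>z;print(nm,np.percentile(v[m][:,2],[5,50,95]).round())
```

```text
cap pts 136 [653.6 165.3  64. ]
body 120 [644.3 157.1  41.1]
dark px 334 244 283 196 231
[[ 196  244   12   19   94]
 [ 187  265   10   14   63]
 [ 301  275    3    3    9]
 [ 268  277    5    3   15]
 [ 277  276    4    7   24]
 [ 290  278   11    7   52]
 [ 183  280    6    7   29]
 [ 263  281    3    3    9]
 [ 255  283    3    3    9]
 [ 242  284   11    5   35]
 [ 223  287   18   10   85]
 [ 290  288   12    5   46]
 [ 291  289   19   12  109]
 [ 243  297   10   11   69]
 [ 284  303   51   68  861]
 [ 302  302    3    3    9]
 [ 306  302    5    4   17]
 [ 425  303   20   20  309]
 [ 214  304   11   14   95]
 [ 312  309    9   10   51]
 [ 321  321    5    4   18]
 [ 191  323   19   15  214]
 [ 308  323    3    3    9]
 [ 215  324    3    3    9]
 [ 313  326    5    5   23]
 [ 320  327    4    3   12]
 [ 217  329   11    7   57]
 [ 302  331   10    8   51]
 [ 155  332    3    3    9]
 [ 160  334   12    8   71]
 [ 175  339    3    3    9]
 [ 187  339   21   20  215]
 [ 280  339    3    3    9]
 [ 331  343    3    4   12]
 [ 237  345    7    7   24]
 [ 252  345   18   18  216]
 [ 
[... 398 characters left out ...]
84    5    7   31]
 [  33  386   22   23  311]
 [  22  392    5    5   23]
 [   2  397    3    4   12]
 [ 244  411   12   22  147]
 [  53  412    3    3    9]
 [  69  417    9    4   31]
 [ 282  422    5    4   18]
 [ 271  423   53   57 1914]
 [  18  426    3    3    9]
 [  15  429   34   50  888]
 [  51  441   28   39  592]
 [ 138  442   95   38  654]
 [ 251  443    4   13   45]
 [  88  450    5    5   21]
 [  95  455    4    4   15]
 [ 351  454   13   26  222]
 [ 104  456    4    3   12]
 [  74  459   13   15  149]
 [  86  460   29   20  251]
 [  14  464    4    4   15]
 [   3  466    3    3    9]
 [ 240  474    6    6   31]
 [ 348  477    3    3    9]]
clip [ 9. 13. 23.]
pen [10. 14. 22.]
```

The cap top is at 64 mm (58 + 6) over the well centre, so the bottle stands upright on the well floor. No image change shows at the eraser, sharpener or timer.

```bash
python3 -c "
from workcell import bot
print(bot.job_done())"
```

```text
the job is handed in; nothing more can be done
None
```

I handed the job in after about 28 s of the 109 s: the stamp, tin and clip are in the post tray and the pen and upright ink bottle in the writing tray, with the eraser, sharpener and timer left where they were.

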